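Click a clear card sign shut with snap pliers

TASK

The clear front leaf of the flower sign stands ajar because its stiff brass press stud has not been clicked. Take the red snap pliers out of their wooden rest, set their dies squarely on the stud, one on the cap and one on the boss behind, squeeze only until it clicks fully home, then stand the pliers back in the rest, jaws down. Do not crush the stud, keep the gripper itself off the sign, do not shove or tip the sign, and leave the jar, the bird and the tin alone.

Things in the scene. Friction and masses are not known exactly. Their poses are not given: they have to be found in the camera images.
- pliers: Red-handled snap pliers, 0.22 kg, 150 mm tall, 16 mm thick, standing handles up in the rest. Origin: hinge pin. z: up the handles, y: the closing line, x: along the pin. Grip across y on the bowed handles 70 mm above the pin, 63 mm wide when free; a spring holds them open (6 N at 57 mm, about 10 N at 40 mm). The frame is that of the half with die_a; closing, both halves turn equally.
- die_a (a point): Centre of the face of the fixed steel die, 13 mm across, 40 mm below the pin, 13.5 mm from the pliers' middle plane when open; jaws end 8 mm below it. Opposite it a brass die on an adjusting screw stands 12 to 20 mm from that plane; its setting differs each time and is not measured. The dies sink about 9 mm against the fingers as the handles close. Either die may go on the cap.
- stud_cap (a point): Centre of the outer face of the brass cap on the front leaf, 13 mm across, 13 mm below the sign's top edge, 112 mm above the table. The stud clicks at about 22 N between the dies; over 36 N crushes it. At the fingers the force rises to about 20 N (25 at most), with the handles 44 to 34 mm apart by the screw's setting, drops by some 4 to 9 N at the click and rises again when the leaf is home.
- stud_back (a point): Centre of the outer face of the brass boss, 13 mm across, on the back of the fixed rear leaf. The line to stud_cap is the line to squeeze along: 12.5 mm long when clicked shut, about 19 mm when ajar.
- leaf_hinge (a joint): Angle of the front leaf about its lower edge (rad): 0 shut, 0.066 to 0.074 at the start (the cap about 6 mm off). It can stick half way near 0.03 if the squeeze stops too early.
- leaf: Clear front leaf, 100 wide, 102 high, 3 thick, hinged at its lower edge to the sign's foot; origin at the middle of the hinge. It carries the snap cap.
- sign: Card sign with a painted flower between clear leaves on a wooden foot 80 x 116 x 18, 125 high in all, about 0.8 kg. It only stands on the table: a sideways push of about 3 N at the stud tips it. Origin: centre of its underside; x points to its back, square to the leaves; z up.
- rest: Light wooden tool rest, fixed, 70 x 109 x 50. Origin: centre of its underside. A pocket 23 x 72 along its y, floor 10 mm above the table, takes the pliers' jaws (62 x 14 when open); standing in it, the pin is 58 mm above the table and over the middle of the rest, and the pliers' y lies along the rest's y.
- jar: Pink salt jar with a cork lid, 53 across, 74 high; origin at its underside. Leave it alone.
- bird: Small black bird figure, 36 x 81 x 52; origin at its underside. Leave it alone.
- tin: White candle tin with a brown lid, 65 across, 35 high; origin at its underside. Leave it alone.
Things that resemble listed ones, but are neither listed nor needed, are in the scene too. What is shaped like the pliers but green is not meant.

How it is judged:
By the outcome, as a careful person would: the job done as asked, in the order asked, and still so for the second after the job is handed in, with the robot touching nothing.
It also fails if it takes over 64 s, if anything falls off the work surface, if the arm or the gripper's body presses on something with over 40 N, if the wrist force passes 120 N, or if a joint passes its speed limit or range.

ROBOT

A 6-joint arm with a two-finger parallel gripper is mounted at the origin on a cart in front of the work surface, level with it; the furniture and walls round the work are solid. World frame = base frame: x ahead of the robot, y to its left, z up, the work surface at z = 0. Lengths are in mm, angles in rad, forces in N, time in s.
With the tool pointing down it reaches from about 375 to 900 mm from the base axis. Payload 3.1 kg.
Tool frame: the origin (TCP) lies at the very end of the fingers, on their centre line; the grasp point (between the pads) lies 19 mm behind it (ctrl.tcp_to_grasp is the distance from the TCP to the grasp point, in mm); z points along the fingers, y is the line along which they close (so a half turn about z gives the same grasp; the last joint's range is limited). The gripper opens to 87 mm and grips with 3 to 60 N. Pads are 19 mm wide; open, the fingers measure 117 mm over their backs; the gripper's body (75 mm by 190 mm) begins 51 mm behind the grasp point.
Start: joints at [1.143, 0.527, 1.433, -0, 1.181, -0.178], TCP at [154.466, 605.588, 222.548] pointing down, gripper open.
Joint ranges: [-3.08, 3.08], [-0.75, 2.2], [0.22, 2.44], [-1.43, 4.57], [0, 2.65], [-2.85, 2.85]. Speed limits (rad/s): [2.79, 2.79, 3.14, 3.14, 3.14, 3.14].

INTERFACE

Orientations are given as [roll, pitch, yaw] about the fixed x, y, z axes, in that order (R = Rz(yaw) Ry(pitch) Rx(roll)).
In Python, from station import ctrl gives the robot as it stands. Calls block until the motion is done:
- ctrl.move_to(position, orientation): joint-space move of the TCP to a pose.
- ctrl.servo_line(position, rotation=None, vel=150, f_stop=None): straight line of the TCP; rotation=None keeps the orientation; vel is the mean speed in mm/s. With f_stop (N) it stops when the force on the tool has changed by that much, and returns True; else False.
- ctrl.set_joints(angles): joint-space move.
- ctrl.release() and ctrl.close(strength=None): open the fingers fully, or close them until they stop; strength is the grip in N (None keeps the last).
- ctrl.hold(seconds).
- ctrl.solve_ik(position, orientation): joint angles nearest the present ones, or None.
- ctrl.sense(): the state.
- ctrl.snapshot(name): name is "scene" or "side" or "wrist"; returns a dict with "pixels" (400x640x3 uint8, red, green, blue), "camera_matrix" (3x3 intrinsics, pixels), "R" (3x3) and "t" (3): a world point X has camera coordinates R X + t. Camera axes: x right, y down, z forward; pixel columns grow to the right and rows downward; lengths in mm; the calibration is good to about 2 mm. A picture is of the moment at which its call begins. There is no depth.
A pose or a line that the arm cannot do raises ctrl.IKError and nothing moves.
- ctrl.sign_off(): hands the job in; it is judged then, once.
The state is a dict: "time_s": time; "qpos": joint angles; "joint_vel": joint speeds; "joint_efforts": joint torques, N m; "eef_pos": TCP position; "ee_rot": TCP orientation; "ft_force": force on the tool from outside, world axes, zero at the start; "moment": the same for the moment, N m; "opening": finger opening in mm; "grip_force": force on a finger pad.
Only numpy, scipy, OpenCV 4.12 (cv2) and the standard library are available. Lean on these libraries where they do the work, as an engineer would, in place of code of your own. Each camera call takes 0.05 s, during which the arm holds its last target. There are 200 camera calls.

## Working session

There is one attempt and no reset: what is moved stays moved. The work goes in short steps, each a Python script; the robot and the scene stay as the last script left them, time stands still between calls to the robot, and variables do not carry over. Pictures are saved under pics/ and viewed, at most 10 in all, crops included, and the job is handed in when it is done.

```bash
ls; mkdir -p pics; python3 - <<'E'
from station import ctrl
import cv2,numpy as np
for n in ["scene","side"]:
    s=ctrl.snapshot(n); cv2.imwrite(f"pics/{n}0.png",s["pixels"][:,:,::-1])
    R,t=np.array(s["R"]),np.array(s["t"]); print(n,(-R.T@t).round(),R[2].round(2),np.array(s["camera_matrix"])[0])
E
```

```text
pics
scene [ 61. 553. 508.] [ 0.57 -0.65 -0.5 ] [373.27708102   0.         321.81824075]
side [ 151. -734.  859.] [ 0.35  0.66 -0.67] [440.9991017    0.         316.06042306]
```

View pics/scene0.png

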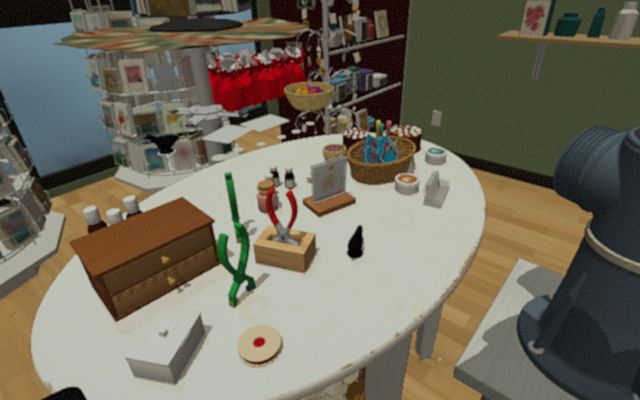

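View pics/side0.png

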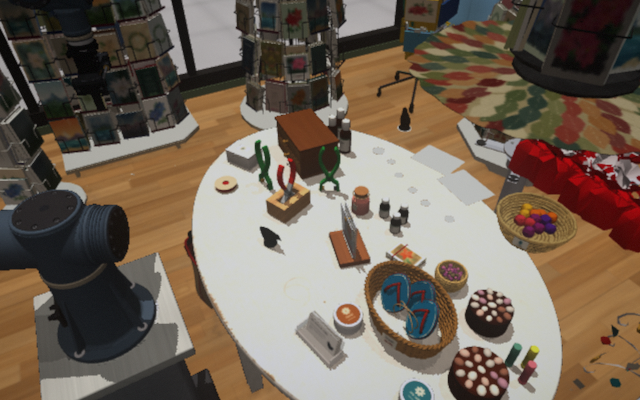

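The scene view shows the rest with red pliers at about (285,250) and the sign at (329,190). In the side view they are at (289,203) and (348,235). The green pliers, bird, jar and tin are separate. Next I'll compute rough positions and view enlarged crops.

```bash
cat > h.py <<'E'
from station import ctrl
import cv2,numpy as np
def snap(n,f=None):
    s=ctrl.snapshot(n)
    if f: cv2.imwrite(f"pics/{f}.png",s["pixels"][:,:,::-1])
    return s["pixels"],np.array(s["camera_matrix"]),np.array(s["R"]),np.array(s["t"])
def ray(c,uv):
    _,K,R,t=c; d=R.T@np.linalg.solve(K,[uv[0],uv[1],1.]); return -R.T@t,d/np.linalg.norm(d)
def onz(c,uv,z):
    o,d=ray(c,uv); return (o+d*(z-o[2])/d[2]).round(1)
def tri(c1,u1,c2,u2):
    o1,d1=ray(c1,u1);o2,d2=ray(c2,u2)
    s=np.linalg.lstsq(np.c_[d1,-d2],o2-o1,rcond=None)[0]
    p,q=o1+s[0]*d1,o2+s[1]*d2; return ((p+q)/2).round(1),np.linalg.norm(p-q).round(1)
def proj(c,X):
    _,K,R,t=c; p=K@(R@np.array(X,float)+t); return p[:2]/p[2]
E
python3 - <<'E'
from h import *
a=snap("scene");b=snap("side")
print("rest",onz(a,(285,240),50),onz(b,(289,200),50))
print("signfoot",onz(a,(329,202),18),onz(b,(348,248),18))
print("jar",onz(a,(267,205),10),"bird",onz(a,(356,255),0),"tin",onz(a,(407,188),0),onz(b,(348,325),0))
print("green",onz(a,(240,298),0),onz(a,(237,235),0))
def crop(c,x0,y0,x1,y1,k): return cv2.resize(c[0][y0:y1,x0:x1,::-1],None,fx=k,fy=k,interpolation=cv2.INTER_CUBIC)
A=crop(a,240,140,380,280,4);B=crop(b,230,140,380,280,4)
B=cv2.resize(B,None,fx=240/600*1,fy=.4) if 0 else B
cv2.imwrite("pics/c.png",cv2.resize(np.hstack([A,B]),(800,386),interpolation=cv2.INTER_AREA))
E
```

```text
rest [520.  144.7  50. ] [520. 119.  50.]
signfoot [576.8 -64.9  18. ] [584.5 -91.   18. ]
jar [701.   33.3  10. ] bird [414.7  43.9   0. ] tin [ 472.5 -276.9    0. ] [ 471.  -275.5    0. ]
green [510.1 277.    0. ] [670.9 155.5   0. ]
```

View pics/c.png

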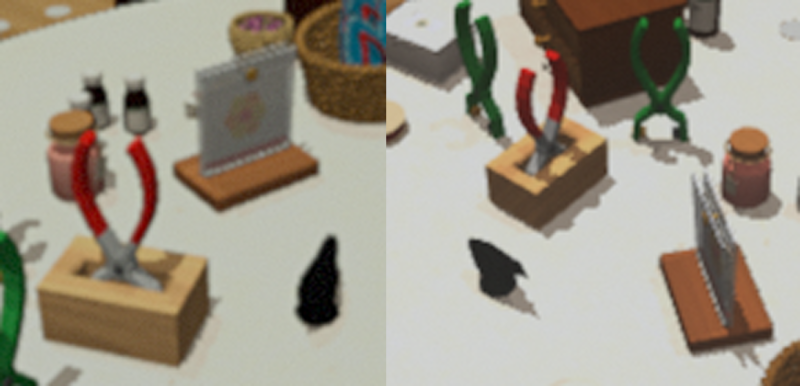

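The crops show the pliers' handles spread along the rest's long axis. The sign has a brass cap at about (331,166) in the scene view, and the ajar gap can be seen in the side view. Next I'll estimate both yaws, then look down with the wrist camera.

```bash
python3 - <<'E'
from h import *
a=snap("scene");b=snap("side")
A=lambda x,y:(240+x/2.759,140+y/2.759)
B=lambda x,y:(230+(x-386)/2.759,140+y/2.759)
ang=lambda p,q:np.degrees(np.arctan2(*(q-p)[1::-1])).round(1)
P=[onz(a,A(*u),50) for u in [(40,288),(80,238),(210,262),(182,318)]];print(P,ang(P[1],P[2]),ang(P[0],P[3]))
P=[onz(b,B(*u),50) for u in [(486,167),(563,120),(607,150),(543,198)]];print(P,ang(P[0],P[1]),ang(P[3],P[2]))
P=[onz(a,A(*u),18) for u in [(175,172),(208,208),(318,165)]];print("sign",P,ang(P[1],P[2]))
P=[onz(b,B(*u),18) for u in [(660,257),(697,345),(772,328)]];print(P,ang(P[0],P[1]),ang(P[1],P[2]))
print(tri(a,A(90,133),b,B(527,72)),tri(a,A(136,145),b,B(556,54)))
s=ctrl.sense();print(s["ee_rot"],s["time_s"],s["ft_force"])
for yaw in np.arange(-3,3.2,.5):
    print(yaw.round(2),[None if (q:=ctrl.solve_ik(p,[np.pi,0,yaw])) is None else np.round(q[5],2) for p in ([520,130,230],[580,-80,230])])
w=snap("wrist");o,d=ray(w,(320,200));print("wristcam",o,d,w[1][0],s["eef_pos"])
E
```

```text
[array([557.9, 192.9,  50. ]), array([581.6, 131.6,  50. ]), array([481.6,  92.7,  50. ]), array([454.2, 153.8,  50. ])] -158.7 -159.3
[array([463.7, 148.3,  50. ]), array([565.2, 177.3,  50. ]), array([582.7, 111.4,  50. ]), array([493.8,  78.3,  50. ])] 15.9 20.4
sign [array([626.8, -24. ,  18. ]), array([563.6,   2.5,  18. ]), array([ 530.8, -114.1,   18. ])] -105.7
[array([569.3, -21.1,  18. ]), array([ 542.9, -133.2,   18. ]), array([ 612.9, -149.4,   18. ])] -103.3 -13.0
(array([524.3, 148.6, 160.6]), np.float64(25.2)) (array([529.4, 127.5, 163. ]), np.float64(31.9))
[-3.14084566e+00 -1.12073177e-04  2.89180050e+00] 0.3 [-0.32811074  0.62926551 -0.71850297]
-3.0 [np.float64(-1.68), np.float64(-2.04)]
-2.5 [np.float64(-2.18), np.float64(-2.54)]
-2.0 [np.float64(-2.68), None]
-1.5 [None, np.float64(2.74)]
-1.0 [np.float64(2.61), np.float64(2.24)]
-0.5 [np.float64(2.11), np.float64(1.74)]
0.0 [np.float64(1.61), np.float64(1.24)]
0.5 [np.float64(1.11), np.float64(0.74)]
1.0 [np.float64(0.61), np.float64(0.24)]
1.5 [np.float64(0.11), np.float64(-0.26)]
2.0 [np.float64(-0.39), np.float64(-0.76)]
2.5 [np.float64(-0.89), np.float64(-1.26)]
3.0 [np.float64(-1.39), np.float64(-1.76)]
wristcam [ 89.34376159 623.32230246 384.30664107] [ 0.24224372 -0.03501517 -0.96958337] [338.42179145   0.         311.22306777] [154.38831338 605.37731187 222.19051604]
```

Both yaws come out consistent: the rest's y axis is at about 19° and the sign's x axis at about -14°. I'll look down at the sign first, then the rest.

```bash
python3 - <<'E'
from h import *
import pickle
ctrl.move_to([575,-50,250],[np.pi,0,1.33]); w1=snap("wrist")
ctrl.move_to([520,130,230],[np.pi,0,1.9]); w2=snap("wrist"); 
pickle.dump((w1,w2),open("w.pkl","wb"))
cv2.imwrite("pics/w12.png",np.hstack([cv2.resize(w[0][:,120:520,::-1],None,fx=1,fy=1) for w in (w1,w2)]))
for w,p in((w1,(580,-78,125)),(w2,(520,130,50))): print(proj(w,p),ray(w,(320,200)))
print(ctrl.sense()["time_s"])
E
```

```text
[324.30748851 225.74362889] (array([591.28754697,  17.5495017 , 412.09205039]), array([-0.03232438, -0.24189687, -0.96976339]))
[309.44808234 182.76302133] (array([499.17269168, 194.71660239, 392.36797329]), array([ 0.10516638, -0.22221556, -0.96930918]))
3.9833
```

View pics/w12.png

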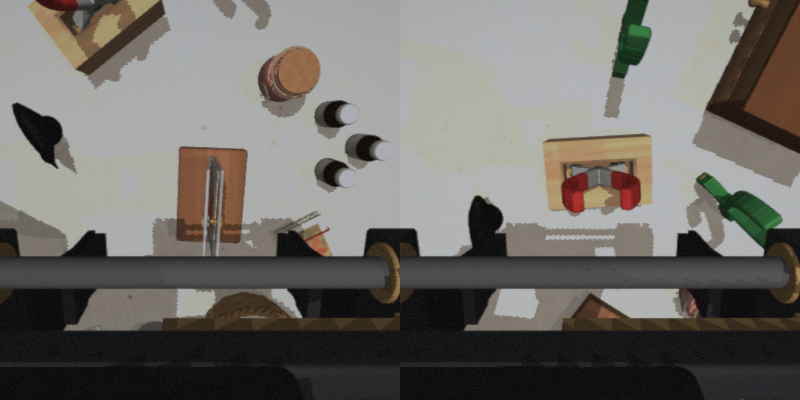

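The left image shows the sign's foot spanning (179..247, 148..243) and the leaves edge-on near x=212. The right image shows the rest at (545..652, 135..210) with the red handles above it. I'll use colour masks for the numbers and enlarge both.

```bash
python3 - <<'E'
from h import *
import pickle
w1,w2=pickle.load(open("w.pkl","rb"))
def rect(w,lo,hi,x0,y0,x1,y1,z):
    hsv=cv2.cvtColor(w[0],cv2.COLOR_RGB2HSV); m=cv2.inRange(hsv,lo,hi); k=np.zeros_like(m);k[y0:y1,x0:x1]=1; m*=k
    m=cv2.morphologyEx(m,cv2.MORPH_CLOSE,np.ones((9,9)))
    c=max(cv2.findContours(m,0,1)[0],key=cv2.contourArea)
    P=np.array([onz(w,p[0],z)[:2] for p in c],np.float32); r=cv2.minAreaRect(P); return r,len(c)
print("rest",rect(w2,(8,60,60),(28,200,255),240,120,560,225,50))
print("foot",rect(w1,(3,90,50),(20,255,255),285,130,380,250,18))
hsv=cv2.cvtColor(w2[0],cv2.COLOR_RGB2HSV);m=cv2.inRange(hsv,(0,170,90),(5,255,255))|cv2.inRange(hsv,(172,170,90),(180,255,255))
m[:150]=0;m[225:]=0
n,l,s,c=cv2.connectedComponentsWithStats(m)
for i in range(1,n):
    if s[i,4]>60: print("red",s[i],c[i],onz(w2,c[i],140))
A=cv2.resize(w1[0][140:262,285:385,::-1],None,fx=4,fy=4,interpolation=cv2.INTER_CUBIC)
B=cv2.resize(w2[0][130:215,260:380,::-1],None,fx=3.3,fy=3.3,interpolation=cv2.INTER_CUBIC)
I=np.zeros((490,800,3),np.uint8);I[:488,:400]=A;I[:B.shape[0],400:400+B.shape[1]]=B[:,:400];cv2.imwrite("pics/z.png",I)
E
```

```text
rest (((524.9070434570312, 142.93603515625), (108.47004699707031, 72.66366577148438), 21.993982315063477), 417)
foot (((591.1812133789062, -79.21012115478516), (114.51641845703125, 77.80999755859375), 73.91492462158203), 335)
red [332 172  28  37 585] [346.10598291 190.49230769] [543.  150.4 140. ]
red [282 174  25  38 593] [294.91905565 193.48903879] [506.7 135.5 140. ]
```

View pics/z.png

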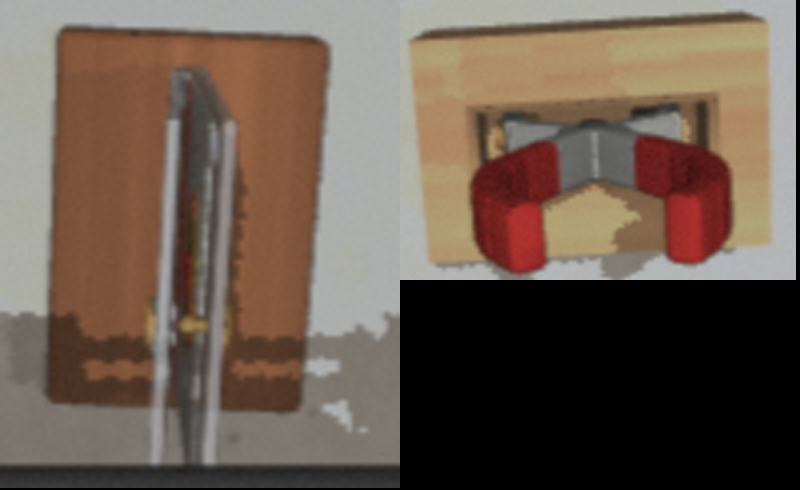

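The sign's leaves are edge-on, with the caps at crop (152,325) on the left and (228,325) on the right. Leaf end corners run from a bottom near (180..195, 70) to tops at (172,120) and (232,120). I'll put these into the sign frame to see which leaf is tilted.

```bash
python3 - <<'E'
from h import *
import pickle
w1,w2=pickle.load(open("w.pkl","rb"))
c=np.array([591.2,-79.2]);a=np.radians(-16.1);ex=np.array([np.cos(a),np.sin(a)]);ey=np.array([-ex[1],ex[0]])
def S(u,z):
    p=onz(w1,(285+u[0]/4,140+u[1]/4),z)[:2]; d=p-c; return p,(d@ex).round(1),(d@ey).round(1)
for n,u,z in [("Ltop",(172,122),125),("Rtop",(232,122),125),("Ltop2",(155,455),125),("Rtop2",(209,455),125),("Lbot",(176,70),23),("Rbot",(203,68),23),("Lcap",(150,325),112),("Rcap",(231,325),112)]:
    print(n,*S(u,z))
b=snap("scene");
for sx in (-12,-9,-6,6,9): print(sx,proj(b,[*(c+sx*ex),112]).round(1))
h=cv2.cvtColor(b[0],cv2.COLOR_RGB2HSV);m=cv2.inRange(h,(12,100,80),(30,255,255));m[:155]=0;m[178:]=0;m[:,:318]=0;m[:,345:]=0
print(np.argwhere(m)[:,::-1].mean(0),m.sum()/255)
E
```

```text
Ltop [594.4 -30.4] -10.5 47.8
Rtop [606.8 -33.4] 2.3 48.3
Ltop2 [ 573.4 -104. ] -10.2 -28.8
Rtop2 [ 585.4 -106.9] 2.1 -28.2
Lbot [599.9 -33. ] -4.5 46.8
Rbot [607.6 -34.3] 3.3 47.7
Lcap [578.9 -77.7] -12.2 -2.0
Rcap [597.1 -82.1] 6.5 -1.2
-12 [330.3 166.6]
-9 [329.6 166.2]
-6 [328.9 165.7]
6 [326.1 164. ]
9 [325.4 163.6]
[330.05769231 158.88461538] 52.0
```

The front (ajar) leaf is on the -x side. The cap is at about (579,-78) and the boss at about (597,-82), 18.7 mm apart against the 19 expected, and the sign's yaw is -16°. The rest's centre is about (525,142) at yaw 22°. I'll pick the pliers up, then show the jaws to the scene camera at close range.

```bash
python3 - <<'E'
from h import *
import pickle
o=[np.pi,0,np.radians(112)]
def st(m): s=ctrl.sense();print(m,round(s["time_s"],2),np.round(s["eef_pos"],1),"F",np.round(s["ft_force"],2),"op",round(s["opening"],2),"g",round(s["grip_force"],2))
ctrl.move_to([525.2,142.3,185],o); 
print(ctrl.servo_line([525.2,142.3,109.5],vel=100,f_stop=8)); st("down")
ctrl.close(7); st("grip")
if ctrl.sense()["opening"]<30: raise SystemExit
ctrl.servo_line([525.2,142.3,270],vel=150); st("lift")
ctrl.move_to([240,350,420],[np.pi,0,np.radians(131)]); st("show")
a=snap("scene","show1")
ctrl.close(9); st("9N"); b=snap("scene","show2")
ctrl.close(7); st("7N again")
pickle.dump((a,b),open("s.pkl","wb"))
P=[240,350,420-91]
u=proj(a,P);print(u)
x,y=int(u[0]),int(u[1])
cv2.imwrite("pics/show.png",np.hstack([cv2.resize(w[0][max(0,y-75):y+75,x-50:x+50,::-1],(400,600),interpolation=cv2.INTER_CUBIC) for w in(a,b)]))
E
```

```text
False
down 5.25 [525.8 142.3 110.2] F [-0.53 -1.26 -0.19] op 86.73 g 0.0
grip 5.86 [525.3 142.3 109.9] F [-0.43  0.12  2.26] op 62.29 g 7.0
lift 7.08 [524.3 142.2 268.9] F [-0.08 -0.77 -1.81] op 53.32 g 7.0
show 8.5 [240.7 349.7 419.4] F [ 0.97 -0.15 -2.83] op 53.4 g 7.0
9N 8.87 [240.4 349.8 419.7] F [ 0.24  0.37 -2.36] op 45.41 g 9.0
7N again 9.22 [240. 350. 420.] F [ 0.28 -0.33 -1.93] op 53.7 g 7.0
[321.10386813 216.40410241]
```

View pics/show.png

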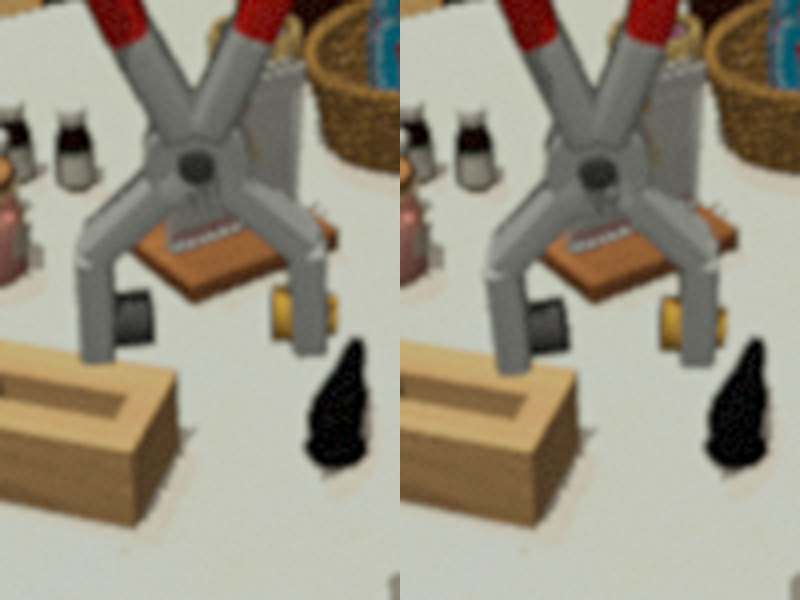

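The close view at 4x shows the pin at (196,168), the steel die face at x=153 and the brass die face at x=273, both near y=315. In gripper terms:
- **Die midpoint:** about 3.2 mm towards the brass die.
- **Gap:** about 25.8 mm at 53.4 mm opening, changing 0.72 mm per mm of handle travel.
- **Sink:** about 0.3 mm per mm of handle travel.

Steel goes on the boss and brass on the cap. I'll straddle the stud and check before squeezing.

```bash
cat >> h.py <<'E'
c=np.array([591.2,-79.2]);a_=np.radians(-16.1);ex=np.array([np.cos(a_),np.sin(a_)]);ey=np.array([-ex[1],ex[0]])
def W(sx,sy,z): return [*(c+sx*ex+sy*ey),z]
def F(n=10):
    L=[]
    for _ in range(n): ctrl.hold(0.01); L.append(ctrl.sense()["ft_force"])
    L=np.array(L); f=L.mean(0); return np.array([f[:2]@ex,f[:2]@ey,f[2]]).round(2),L.std(0).round(2)
def st(m): s=ctrl.sense();p=np.array(s["eef_pos"]);print(m,round(s["time_s"],2),"sx %.1f sy %.1f z %.1f"%((p[:2]-c)@ex,(p[:2]-c)@ey,p[2]),"op",round(s["opening"],2),"g",round(s["grip_force"],2))
E
python3 - <<'E'
from h import *
o=[np.pi,0,np.radians(73.9)]
ctrl.move_to(W(.3,-1.3,265),o); ctrl.hold(.2); st("above"); print(F(20))
print(ctrl.servo_line(W(.3,-1.3,206),vel=60,f_stop=2.5)); st("at"); print(F())
a=snap("scene");b=snap("side")
u=proj(a,W(0,-1.3,112)).round().astype(int);v=proj(b,W(0,-1.3,112)).round().astype(int);print(u,v)
cr=lambda w,u:cv2.resize(w[0][u[1]-50:u[1]+40,u[0]-30:u[0]+30,::-1],(400,600),interpolation=cv2.INTER_CUBIC)
cv2.imwrite("pics/str.png",np.hstack([cr(a,u),cr(b,v)]))
E
```

```text
above 11.5 sx 0.1 sy -0.4 z 265.5 op 53.36 g 7.0
(array([ 0.16, -0.03, -2.32]), array([0.36, 0.43, 0.55]))
False
at 12.8 sx 0.7 sy -1.3 z 206.5 op 53.3 g 7.0
(array([-0.1 , -0.1 , -2.02]), array([0.45, 0.34, 0.38]))
[328 165] [349 218]
```

View pics/str.png

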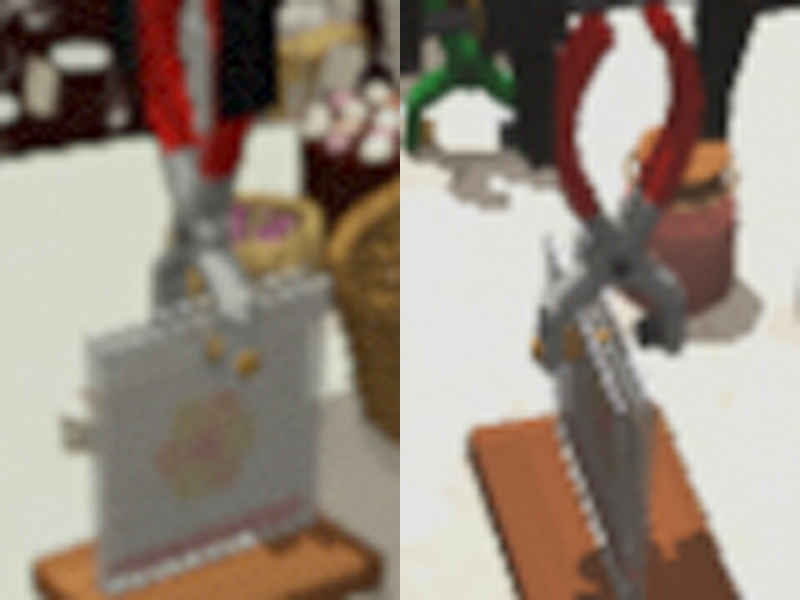

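The left crop shows the brass screw's back at (247,360), in line with the cap at (213,345). Both match their projected positions to about 1 px. The right crop shows the dies straddling the leaves at stud height. I'll start squeezing in small steps, tracking height and lateral force.

```bash
cat >> h.py <<'E'
def zt(op): return 203+.3*(63-op)
def step(g,sx,contact,sy=-1.3,op0=None):
    ctrl.close(g); op=ctrl.sense()["opening"]; f,_=F(8)
    if contact: sx+=.36*max(0,min(op0-op,2.5))
    if abs(f[0])>.5: sx+=np.clip(.25*f[0],-.6,.6)
    ctrl.servo_line(W(sx,sy,zt(op)),vel=20)
    s=ctrl.sense(); print("g%.1f op %.2f F %s sx %.2f t %.2f gf %.1f"%(g,op,f,sx,s["time_s"],s["grip_force"])); return op,f,sx
E
python3 - <<'E'
from h import *
sx=.3;op=53.4
for g in [8,8.6,9,9.4,9.8,10.2]: op,f,sx=step(g,sx,False)
st("end")
E
```

```text
g8.0 op 50.87 F [ 0.43  0.01 -2.2 ] sx 0.30 t 13.57 gf 8.0
g8.6 op 48.05 F [-0.21  0.02 -2.28] sx 0.30 t 14.11 gf 8.6
g9.0 op 46.00 F [-0.28  0.33 -1.84] sx 0.30 t 14.67 gf 9.0
g9.4 op 43.87 F [-0.27  0.01 -2.27] sx 0.30 t 15.20 gf 9.4
g9.8 op 42.79 F [-0.89  0.02 -1.99] sx 0.08 t 15.73 gf 9.8
g10.2 op 42.46 F [-1.06  0.32 -3.07] sx -0.19 t 16.27 gf 10.2
end 16.27 sx -0.2 sy -1.3 z 209.0 op 41.79 g 10.2
```

Contact came at about 43 mm opening, as predicted, with little net force. I'll carry on towards the click.

```bash
python3 - <<'E'
from h import *
sx=-.19;op=41.79;g=10.2
while g<16:
    g+=.5; o=op; op,f,sx=step(g,sx,True,op0=o)
    if g>14 and o-op>1.2 or abs(f[0])>2.5: print("stop"); break
st("end")
E
```

```text
g10.7 op 42.20 F [-0.28  0.12 -4.43] sx -0.19 t 16.80 gf 10.7
g11.2 op 41.39 F [-0.02  0.1  -5.25] sx 0.10 t 17.33 gf 11.2
g11.7 op 41.64 F [-0.18 -0.32 -6.79] sx 0.10 t 17.87 gf 11.7
g12.2 op 41.42 F [-0.21  0.03 -7.37] sx 0.18 t 18.40 gf 12.2
g12.7 op 41.08 F [-0.33  0.16 -7.73] sx 0.31 t 18.93 gf 12.7
g13.2 op 41.06 F [-0.66 -0.09 -8.63] sx 0.15 t 19.47 gf 13.2
g13.7 op 40.04 F [-0.27  0.17 -8.99] sx 0.51 t 20.00 gf 13.7
g14.2 op 40.01 F [-1.000e-02  2.900e-01 -1.056e+01] sx 0.53 t 20.53 gf 14.2
g14.7 op 40.26 F [ -0.41   0.29 -11.5 ] sx 0.53 t 21.07 gf 14.7
g15.2 op 39.73 F [ -0.06   0.14 -11.25] sx 0.72 t 21.60 gf 15.2
g15.7 op 39.17 F [  0.27   0.15 -11.71] sx 0.92 t 22.13 gf 15.7
g16.2 op 39.24 F [ -0.07  -0.06 -11.21] sx 0.92 t 22.67 gf 16.2
end 22.67 sx 0.9 sy -1.3 z 210.2 op 39.21 g 16.2
```

The lateral force is balanced, but the arm is pulling up by about 9 N, so it is too high. I'll lower it until that vertical load is gone.

```bash
python3 - <<'E'
from h import *
z=210.2
for i in range(10):
    z-=.35; ctrl.servo_line(W(.92,-1.3,z),vel=20); f,_=F(5); print(round(z,2),f,round(ctrl.sense()["opening"],2))
    if f[2]>-3.5: break
st("end")
E
```

```text
209.85 [  0.12   0.19 -10.33] 39.26
209.5 [ 0.63 -0.62 -8.94] 39.12
209.15 [ 0.74  0.26 -6.65] 39.44
208.8 [ 0.49  0.08 -3.22] 39.76
end 23.83 sx 1.5 sy -1.3 z 209.5 op 39.76 g 16.2
```

```bash
cat >> h.py <<'E'
def step2(g,sx,z,op0,sy=-1.3):
    ctrl.close(g); op=ctrl.sense()["opening"]; f,_=F(8)
    sx+=.36*max(0,min(op0-op,2.5))*.8+(np.clip(.25*f[0],-.6,.6) if abs(f[0])>.4 else 0)
    z+=np.clip(.1*(f[2]+2.3),-.6,.6)
    ctrl.servo_line(W(sx,sy,z),vel=20)
    s=ctrl.sense(); print("g%.1f op %.2f F %s sx %.2f z %.2f t %.2f"%(g,op,f,sx,z,s["time_s"])); return op,f,sx,z
E
python3 - <<'E'
from h import *
sx=1.;z=208.7;op=39.7;g=16.2
while g<24.5:
    g+=.5; o=op; op,f,sx,z=step2(g,sx,z,min(o,39.7))
    if o-op>1.6 or abs(f[0])>2.5: print("stop"); break
st("end")
E
```

```text
g16.7 op 39.47 F [ 0.23 -0.18 -0.81] sx 1.07 z 208.85 t 24.37
g17.2 op 39.80 F [0.67 0.   2.67] sx 1.23 z 209.35 t 24.90
g17.7 op 39.15 F [ 1.38 -0.27  1.39] sx 1.74 z 209.72 t 25.43
g18.2 op 39.04 F [ 1.18  0.14 -1.18] sx 2.07 z 209.83 t 25.97
g18.7 op 39.00 F [ 0.46  0.1  -2.33] sx 2.19 z 209.82 t 26.50
g19.2 op 38.98 F [ 0.16  0.2  -2.91] sx 2.20 z 209.76 t 27.03
g19.7 op 38.59 F [-0.18 -0.26 -2.97] sx 2.31 z 209.70 t 27.57
g20.2 op 38.44 F [-0.71  0.18 -2.2 ] sx 2.17 z 209.71 t 28.10
g20.7 op 33.95 F [ 1.46 -0.05 -3.43] sx 3.26 z 209.59 t 28.66
stop
end 28.66 sx 3.4 sy -1.3 z 209.8 op 33.96 g 20.7
```

It clicked: the opening jumped from 38.4 to 33.95 mm, a total die travel of about 6.5 mm, which matches full closure. I'll open gently, rise clear and check the sign from above.

```bash
python3 - <<'E'
from h import *
import pickle
o=[np.pi,0,np.radians(73.9)]
for g in (16,12,9.5,7): ctrl.close(g); print(g,F(4)[0],round(ctrl.sense()["opening"],2))
print(ctrl.servo_line(W(3.3,-1.3,265),vel=90,f_stop=4)); st("up")
p=c+45*ey
ctrl.servo_line([*(p+(-8)*ex),265],vel=120); ctrl.hold(.2)
w=snap("wrist"); pickle.dump(w,open("w3.pkl","wb")); st("look")
u=proj(w,W(0,0,112)).round().astype(int);print(u)
cv2.imwrite("pics/home.png",cv2.resize(w[0][max(0,u[1]-90):u[1]+60,u[0]-70:u[0]+70,::-1],None,fx=4,fy=4,interpolation=cv2.INTER_CUBIC))
E
```

```text
16 [ 1.07 -0.08 -1.46] 34.61
12 [ 0.89  0.2  -2.37] 35.61
9.5 [ 0.31  0.02 -2.  ] 42.58
7 [-0.02  0.17 -1.84] 53.44
False
up 30.61 sx 2.8 sy -1.3 z 264.6 op 53.31 g 7.0
look 31.41 sx -7.8 sy 44.3 z 265.0 op 53.69 g 7.0
[319 233]
```

View pics/home.png

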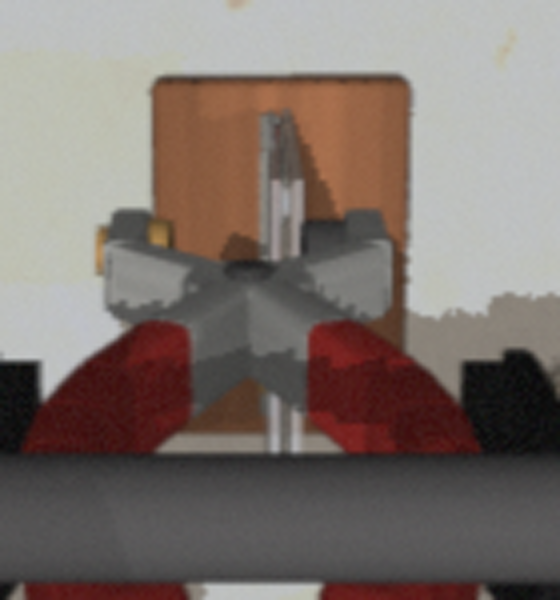

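The leaves now lie parallel and close together (edges at x≈270 and 298), so the front leaf is shut and the sign is upright and unmoved. Next I'll put the pliers back in the rest.

```bash
python3 - <<'E'
from h import *
o=[np.pi,0,np.radians(112)]; X=[525.3,142.4]
ctrl.move_to([*X,270],o); ctrl.hold(.15)
print(ctrl.servo_line([*X,150],vel=120,f_stop=6)); 
print(ctrl.servo_line([*X,113],vel=40,f_stop=5)); st("in"); print(ctrl.sense()["eef_pos"],F(5)[0])
E
```

```text
False
False
in 34.57 sx -124.6 sy 194.7 z 113.2 op 53.6 g 7.0
[525.46954196 142.43065769 113.20676339] [-0.34 -0.2  -1.84]
```

```bash
python3 - <<'E'
from h import *
X=[525.3,142.4]
ctrl.close(5); st("5N"); print(ctrl.servo_line([*X,110],vel=20,f_stop=4)); st("low"); print(F(5)[0])
ctrl.release(); ctrl.hold(.2); st("open")
print(ctrl.servo_line([*X,240],vel=120,f_stop=4)); ctrl.hold(.2)
w=snap("wrist"); a=snap("scene"); b=snap("side"); st("up")
cr=lambda w,x,y,r:cv2.resize(w[0][y-r:y+r,x-r:x+r,::-1],(400,400),interpolation=cv2.INTER_CUBIC)
u=proj(w,[525,142,60]).astype(int);print(u)
cv2.imwrite("pics/end.png",np.vstack([np.hstack([cr(w,u[0],u[1],70),cr(a,305,215,75)])]))
E
```

```text
5N 34.85 sx -124.5 sy 194.8 z 113.1 op 62.79 g 5.0
False
low 35.15 sx -124.6 sy 194.7 z 109.9 op 62.67 g 5.0
[ 0.03  0.07 -1.73]
open 36.12 sx -124.8 sy 194.6 z 110.0 op 87.01 g 0.0
False
up 37.71 sx -124.9 sy 194.6 z 239.6 op 87.28 g 0.0
[310 184]
```

View pics/end.png

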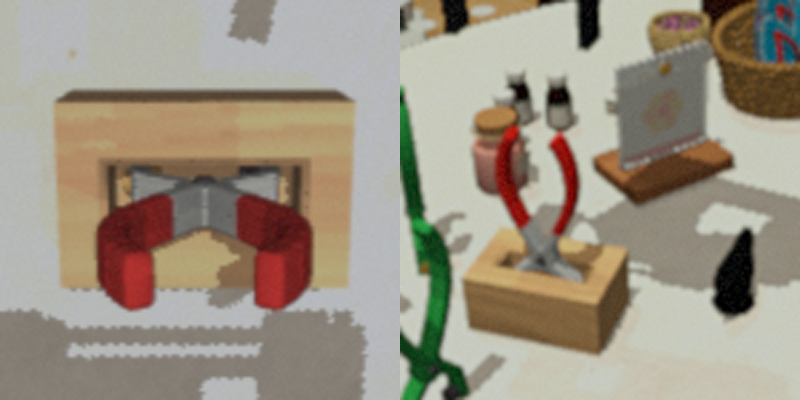

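The pliers stand centred and upright in the pocket, the sign is upright and shut, and the bird and jar are where they were. I'm handing in.

```bash
python3 -c "
from station import ctrl
print(ctrl.sign_off())"
```

```text
the job is handed in; nothing more can be done
None
```

The stud clicked fully home at about 20.7 N finger force, the red pliers are back in their rest jaws down, and the job was handed in at about 38 s; while squeezing, the arm briefly pulled up on the sign by about 9 N before I corrected it, and the final pictures show the sign upright and in place.

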